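Hold the gear cover over the drive for screwing on

ROBOT

A 6-joint arm with a two-finger parallel gripper is mounted at the origin on the work surface. World frame = base frame: x ahead of the robot, y to its left, z up, the work surface at z = 0. Lengths are in m, angles in rad, forces in N, time in s.
With the tool pointing down it reaches from about 0.425 to 0.95 m from the base axis. Payload 3.5 kg.
Tool frame: the origin (TCP) lies midway between the tips of the shut fingers; the grasp point (between the pads) lies grasp_offset behind it (grasp_offset is the distance from the TCP to the grasp point, in m); z points along the fingers, y is the line along which they close (so a half turn about z gives the same grasp; the last joint's range is limited). The gripper opens to 85 mm and grips with 20 to 120 N. Pads are 22 mm wide; open, the fingers measure 114 mm over their backs; the gripper's body (76 mm by 85 mm) begins 54 mm behind the grasp point. The pads swing forward as they close: fully open they stand 13 mm farther back than shut.
Start: joints at [1.11, 0.286, 1.577, -0, 1.279, -0.15], TCP at [0.206, 0.643, 0.231] pointing down, gripper open.
Joint ranges: [-2.77, 2.77], [-0.9, 2.22], [0.21, 2.48], [-1.53, 4.67], [0.24, 2.81], [-2.84, 2.84]. Speed limits (rad/s): [2.79, 2.79, 3.14, 3.14, 3.14, 3.14].

INTERFACE

Orientations are given as a 3x3 rotation matrix whose columns are the frame's x, y, z axes.
In Python, from station import sense, camera, job_done, grasp_offset gives the robot as it stands. The module is installed in compiled form; this text tells all that it offers.
- The arm moves only by the shell command python3 -m jog 'ROWS'. ROWS is a JSON object of lists of equal length, an entry for each row: "slide": the shift along the tool's x, y, z in cm, a list of three; "rot": the turn, a rotation vector about the tool's x, y, z in degrees, a list of three; "claw": the closure, from 0 (fully open) to 1 (shut). A call has 1 to 12 rows; each row shifts and turns the commanded pose from where the row before left it, along the tool's axes as they then stand; what a row does not reach is not made up. A row lasts 1/12 s, in which the tool goes at most 41.7 mm and 7.16 degrees, less where a joint would pass 70% of its speed; a pose out of reach is approached as far as the arm can. A call is refused whole if a number of a shift passes 4.17 or a number of a turn 7.16, either way. A call with a gripper value outside its range is refused whole. The fingers move at their own pace and stop on an object; the grip force is fixed at half the most. Time passes only in rows, so rows that do not move let the fingers close. It gives the time, the measured TCP pose, the force, the opening and the grip force at its end, in the units of the state.
- sense(): the state, without advancing time (a new reading comes with each control period).
- camera(name): name is "scene" or "top" or "wrist"; returns a dict with "frame" (480x640x3 uint8, red, green, blue), "fx", "fy", "cx", "cy" (pixels), "R" (3x3) and "t" (3): a world point X has camera coordinates R X + t. Camera axes: x right, y down, z forward; pixel columns grow to the right and rows downward; lengths in m; the calibration is good to about 2 mm. A picture is of the moment at which its call begins. There is no depth.
- job_done(): hands the job in; it is judged then, once.
The state is a dict: "t": time; "qpos": joint angles; "qd": joint speeds; "tau": joint torques, N m; "tcp_pos": TCP position; "tcp_rot": TCP orientation; "ft_force": force on the tool from outside, world axes, zero at the start; "ft_torque": the same for the moment, N m; "width": opening from 0.0 (shut) to 1.0 (fully open); "grip_force": force on a finger pad.
Only numpy, scipy, OpenCV 4.12 (cv2) and the standard library are available. Lean on these libraries where they do the work, as an engineer would, in place of code of your own. Each camera call takes 0.05 s, during which the arm holds its last target. There are 200 camera calls.

TASK

Throw the red-knobbed shift lever of the green drive into its green-marked middle (neutral) notch and let go of it. Then lift the yellow cover by its black handle and finish holding it still and level in the gripper, hovering one to two centimetres above the drive's open top with its three holes lined up over the three threaded holes, so that a colleague can start the screws. Do not set the cover down on the drive, knock it against the drive, or disturb the box, bowl and jar; the program ends while holding.

Things in the scene. Friction and masses are not known exactly. Their poses are not given: they have to be found in the camera images.
- drive: green gear housing fixed to the table, 100 (x) x 160 (y) mm; origin on the table under its centre, z up. Flat aluminium flange on top, 70 mm high, with a 60 x 90 opening and three 7 mm threaded holes. Beyond +y: motor to y = 165, 79 high. Beyond -y: shift lever in the plane y = -125, and on its housing side a grey quadrant disc, 88 high. Pulley to x = 70. Base plate 120 x 330, 12 thick
- lever (a joint): shift lever's angle about the drive's y; pivot at (0, -125, 45) mm of the drive. 0: leans 0.65 rad to the drive's -x; 0.65: upright, the middle notch with the green mark on the quadrant's rim; 1.3: leans to +x. White marks at 0.2, 1.1: other notches. Starts leaning to -x. Held by friction (about 0.15 N m), stays where left; no spring, no click
- lever_knob (a point): centre of the red ball knob (26 mm across) at the lever's end, 95 mm from the pivot, on a 10 mm rod; 121 mm above the table at joint 0, 140 mm when upright; can be pinched from above with the fingers on its drive +y and -y sides
- cover: loose yellow plate, 100 (x) x 160 (y) x 5 mm, about 0.3 kg, flat on the table; origin: centre of its underside, z up. Black bridge handle in its middle: bar 14 wide (x), 70 long (y), 31 to 45 mm above the underside, posts at y = +-30, open between. Three 11 mm through-holes, two at +y, one at -y: fits one way round only, its x and y along the drive's
- hole_a (a point): centre of the cover's hole a on its underside, at x = -32, y = +62 mm of the cover; belongs over thread_a
- hole_b (a point): the same for hole b, at x = +32, y = +62 mm; belongs over thread_b
- hole_c (a point): the same for hole c, the single one, at x = 0, y = -62 mm; belongs over thread_c
- thread_a (a point): mouth of threaded hole a in the flange's top, at x = -32, y = +62, z = 70 mm of the drive
- thread_b (a point): the same for thread b, at x = +32, y = +62, z = 70 mm
- thread_c (a point): the same for thread c, the single one, at x = 0, y = -62, z = 70 mm
- lacquer_box: bystander: round black lacquer box with a dark red lid, 90 mm across, 71 mm high; origin under its centre
- bowl: bystander: white ceramic bowl, 90 mm across, 40 mm high; origin under its centre
- pigment_jar: bystander: amber jar with a white cap, 54 mm across, 75 mm high; origin under its centre
There are look-alikes about, which are no part of the job. Of the things shaped like the cover, the yellow one is meant.

How it is judged:
On the way, in this order (a step that is already met when the one before it is completed fails the run):
1. the lever stands in the green-marked middle notch (within 0.1 rad), let go and at rest, the cover still on the table (value of joint lever between 0.55 and 0.75 rad and velocity of joint lever between -0.05 and 0.05 rad/s and contact force between the fingers and drive below 0.2 N and height (world z) of cover below 0.01 m), for 0.2 s.
2. the cover is lifted clear of the table in the gripper, the lever still in the notch (value of joint lever between 0.53 and 0.77 rad and height (world z) of cover above 0.03 m and contact force between cover and the fingers above 1 N), for 0.2 s.
At the end, for the whole second after the job is handed in: the cover is held in the fingers at rest, level within 0.07 rad, its underside 6 to 25 mm above the flange and touching neither the drive nor a bystander, each of its three holes within 4 mm (horizontally) of its threaded hole; the lever is within 0.12 rad of the green-marked notch (value of joint lever between 0.53 and 0.77 rad and horizontal distance between hole_a and thread_a below 0.004 m and horizontal distance between hole_b and thread_b below 0.004 m and horizontal distance between hole_c and thread_c below 0.004 m and z of cover in the frame of drive between 0.076 and 0.095 m and angle between cover's own z axis and vertical below 0.07 rad and linear speed of cover below 0.01 m/s and angular speed of cover below 0.08 rad/s and contact force between cover and the fingers above 1 N and contact force between cover and drive below 0.2 N and contact force between cover and lacquer_box below 0.2 N and contact force between cover and bowl below 0.2 N and contact force between cover and pigment_jar below 0.2 N); the arm keeps its last pose, push and grip.
It fails at once if the cover is knocked against or pressed on the drive (over 5 N) (contact force between cover and drive above 5 N).
It fails at once if a bystander is disturbed (moved more than 20 mm) (distance of any of lacquer_box, bowl, pigment_jar from where it was at the start of the episode above 0.02 m).
It also fails if it takes over 58 s, if anything falls off the work surface, if the arm or the gripper's body presses on something with over 40 N, if the wrist force passes 120 N, or if a joint passes its speed limit or range.

## Working session

There is one attempt and no reset: what is moved stays moved. The work goes in short steps, Python scripts to look and compute and a shell command to move; the robot and the scene stay as the last step left them, time stands still between calls to the robot, and variables do not carry over. Pictures are saved under pics/ and viewed, at most 13 in all, crops included, and the job is handed in when it is done.

```bash
mkdir -p pics
python3 - <<'E'
from station import *
import cv2
for n in ("top","scene"):
    c=camera(n); cv2.imwrite(f"pics/{n}0.png",c["frame"][:,:,::-1]); print(n,c["fx"],c["cx"],c["cy"],c["R"],c["t"])
s=sense(); print(grasp_offset,s["t"],s["tcp_pos"],s["tcp_rot"],s["ft_force"])
E
```

```text
top 583.7385511790205 312.22547793265596 247.43223302178382 [[-0.01322299 -0.99963529 -0.02354634]
 [-0.98927429  0.01650456 -0.14513432]
 [ 0.14547001  0.02137468 -0.98913174]] [0.04125695 0.55390093 1.23818923]
scene 509.54358667232094 316.9501847523366 233.88442036675121 [[-0.63272159  0.77424019  0.01468045]
 [ 0.42495378  0.36300245 -0.82924273]
 [-0.64736209 -0.51844126 -0.55869578]] [ 0.35793116 -0.13503172  1.45230171]
0.0187 0.1 [0.20613374 0.64212516 0.23005397] [[-9.52088584e-01  3.05820884e-01 -9.56700550e-04]
 [ 3.05822207e-01  9.52086712e-01 -1.91601686e-03]
 [ 3.24903912e-04 -2.11679805e-03 -9.99997707e-01]] [-0.0128059   0.33116018  0.56226831]
```

View pics/top0.png

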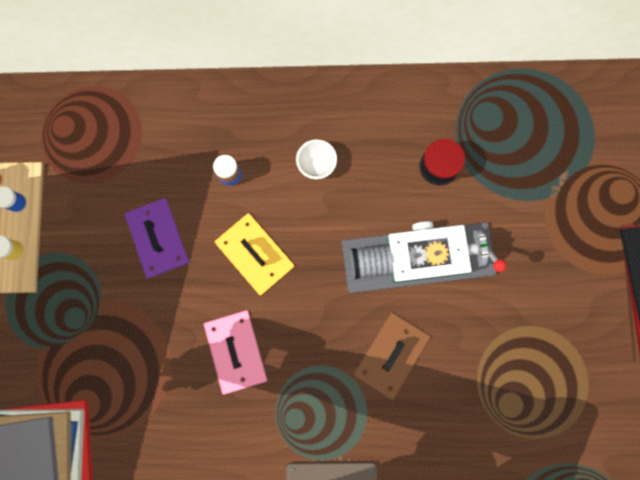

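View pics/scene0.png

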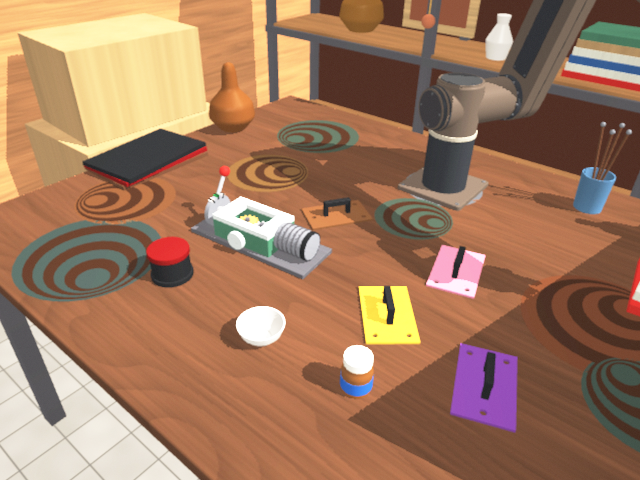

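Top view: the yellow cover is at (254,253), with look-alikes purple (156,238), pink (235,352) and brown (393,355). The green drive is at (430,255) and its red knob at (500,267); the lacquer box lid (444,158) is also red. By the description I choose yellow and the knob, and check both in one close crop.

Run:
```python
import cv2,numpy as np
im=cv2.imread("pics/top0.png")
a=cv2.resize(im[205:305,205:305],None,fx=4,fy=4,interpolation=cv2.INTER_CUBIC)
b=cv2.resize(im[205:305,335:525],None,fx=4,fy=4,interpolation=cv2.INTER_CUBIC)[:,:]
b2=np.zeros((580-400+0,800,3),np.uint8)
v=cv2.resize(np.hstack([im[205:305,205:305],im[205:305,335:525]]),None,fx=2.75,fy=2.75,interpolation=cv2.INTER_CUBIC)
cv2.imwrite("pics/c1.png",v)
```

```text
(no output)
```

View pics/c1.png

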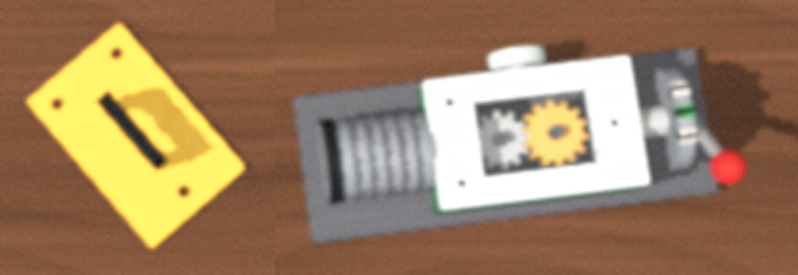

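Confirmed: the yellow cover has its pair of holes at crop (117,53) (b) and (56,104) (a), and the single hole at (183,190). The drive's threads are at (449,101) b, (461,183) a and (615,122) c; the knob is at (729,167), on the −x side.

```bash
cat > h.py <<'E'
import numpy as np, cv2
from scipy.optimize import least_squares
from station import *
def proj(c,P):
    q=np.atleast_2d(P)@c["R"].T+c["t"]
    return np.c_[c["fx"]*q[:,0]/q[:,2]+c["cx"], c["fy"]*q[:,1]/q[:,2]+c["cy"]]
def pose2(p,L):  # p=x,y,yaw ; L Nx3
    c,s=np.cos(p[2]),np.sin(p[2]); return L@np.array([[c,-s,0],[s,c,0],[0,0,1]]).T+[p[0],p[1],0]
def dark(im,uv,r=3):  # refine dark-spot centroid
    g=cv2.cvtColor(im,cv2.COLOR_RGB2GRAY).astype(float); u,v=np.round(uv).astype(int)
    w=g[v-r:v+r+1,u-r:u+r+1]; w=np.clip(np.median(w)-15-w,0,None); Y,X=np.mgrid[v-r:v+r+1,u-r:u+r+1]
    return np.array([(w*X).sum(),(w*Y).sum()])/w.sum()
def fit(c,L,uv,p0):
    r=least_squares(lambda p:(proj(c,pose2(p,L))-uv).ravel(),p0); return r.x,np.round(r.fun,2)
H=np.array([[-32,62,0],[32,62,0],[0,-62,0]])/1000.
E
python3 - <<'E'
from h import *
c=camera("top"); im=c["frame"]
cov=np.array([[56,104],[117,53],[183,190]])/2.75+[205,205]
dr=np.array([[461,183],[449,101],[615,122]])/2.75+[235,205]
cov=np.array([dark(im,u) for u in cov]); dr=np.array([dark(im,u) for u in dr]); print(cov,dr)
pc,e=fit(c,H+[0,0,.005],cov,[.5,0.1,.8]); print("cover",pc,e)
pd,e=fit(c,H+[0,0,.070],dr,[.5,-.2,0]); print("drive",pd,e)
k=pose2(pd,np.array([[95*np.sin(-.65),-125,45+95*np.cos(.65)]])/1e3); print("knob pred",k,proj(c,k))
hsv=cv2.cvtColor(im,cv2.COLOR_RGB2HSV); m=((hsv[...,0]<6)|(hsv[...,0]>174))&(hsv[...,1]>180)&(hsv[...,2]>120)
v,u=np.nonzero(m[250:285,480:520]); print("knob seen",u.mean()+480,v.mean()+250)
print("upright knob",pose2(pd,np.array([[0,-.125,.14]])))
np.save("cov.npy",pc);np.save("drv.npy",pd)
s=sense();print(s["tcp_pos"],s["t"],s["width"])
E
```

```text
[[225.30317848 242.28484108]
 [246.84008762 223.95290252]
 [271.41034483 274.13218391]] [[402.41198502 271.16104869]
 [398.04868914 241.69662921]
 [457.93236715 249.17874396]]
cover [ 0.54811822  0.16605753 -0.86919994] [-0.03 -0.01  0.02  0.01  0.02  0.  ]
drive [ 0.53455128 -0.21622344  0.1092215 ] [-0.07  0.07 -0.05 -0.05  0.12 -0.03]
knob pred [[ 0.49102671 -0.34674556  0.12062796]] [[499.03066686 269.59497745]]
knob seen 499.93693693693695 265.31531531531533
upright knob [[ 0.54817683 -0.3404786   0.14      ]]
[0.20618688 0.64220746 0.23026406] 0.15 0.9966144704546502
```

```bash
cat >> h.py <<'E'
from scipy.spatial.transform import Rotation as Ro
def goal(p,psi):  # target TCP; psi = world heading of tool y. prints turn (tool axes, deg), then slide (cm) in turned axes
    s=sense(); y=np.array([np.cos(psi),np.sin(psi),0]); z=np.array([0,0,-1.]); G=np.c_[np.cross(y,z),y,z]
    r=np.degrees(Ro.from_matrix(s["tcp_rot"].T@G).as_rotvec())
    print("t%.2f rot"%s["t"],r.round(2),"slide",(G.T@(np.array(p)-s["tcp_pos"])*100).round(2),"w%.3f g%.1f"%(s["width"],s["grip_force"]),"F",np.round(s["ft_force"],1),"tcp",s["tcp_pos"].round(4))
E
python3 - <<'E'
from h import *
pd=np.load("drv.npy"); c=camera("top")
f=lambda j:pose2(pd,np.array([[.095*np.sin(j-.65),-.125,.045+.095*np.cos(j-.65)]]))[0]
r=least_squares(lambda j:(proj(c,f(j[0]))-[499.94,265.3]).ravel(),[.1]);print(r.x,r.fun,f(r.x[0]))
goal([.52,.25,.23],pd[2]+np.pi/2); goal(f(r.x[0])+[0,0,.08],pd[2]+np.pi/2)
E
```

```text
[0.10434909] [-0.78608826 -0.00659039] [ 0.49916803 -0.3458528   0.12620502]
t0.20 rot [ -0.08  -0.03 -24.06] slide [-26.91 -42.42   0.05] w1.000 g0.0 F [0.6 0.3 1. ] tcp [0.2062 0.6423 0.2305]
t0.20 rot [ -0.08  -0.03 -24.06] slide [ -18.35 -101.42    2.42] w1.000 g0.0 F [0.6 0.3 1. ] tcp [0.2062 0.6423 0.2305]
```

```bash
python3 -m jog '{"slide":[[0,0,0],[0,0,0],[0,0,0],[0,0,0],[-2.5,-2.8,0],[-2.5,-2.8,0],[-2.5,-2.8,0],[-2.5,-2.8,0],[-2.5,-2.8,0],[-2.5,-2.8,0],[-2.5,-2.8,0],[-2.5,-2.8,0]],"rot":[[0,0,-6],[0,0,-6],[0,0,-6],[0,0,-6],[0,0,0],[0,0,0],[0,0,0],[0,0,0],[0,0,0],[0,0,0],[0,0,0],[0,0,0]],"claw":[0,0,0,0,0,0,0,0,0,0,0,0]}'
python3 -m jog '{"slide":[[-1.2,-3.5,0],[-1.2,-3.5,0],[-1.2,-3.5,0],[0,-3.5,0],[0,-3.5,0],[0,-3.5,0],[0,-3.5,0],[0,-3.5,0],[0,-3.5,0],[0,-3.5,0],[0,-3.5,0],[0,-3.5,0]],"rot":[[0,0,0],[0,0,0],[0,0,0],[0,0,0],[0,0,0],[0,0,0],[0,0,0],[0,0,0],[0,0,0],[0,0,0],[0,0,0],[0,0,0]],"claw":[0,0,0,0,0,0,0,0,0,0,0,0]}'
python3 -c "
from h import *
goal([.4992,-.3459,.206],np.load('drv.npy')[2]+np.pi/2)"
```

```text
t: 1.2
tcp_pos: [0.4304, 0.4401, 0.2312]
tcp_rot: [[-0.994, -0.108, -0.0], [-0.108, 0.994, -0.0], [0.0, -0.0, -1.0]]
ft_force: [-0.2, 1.3, 0.1]
width: 1.002
grip_force: 0.0
t: 2.2
tcp_pos: [0.5102, 0.0262, 0.2314]
tcp_rot: [[-0.994, -0.108, 0.0], [-0.108, 0.994, -0.0], [-0.0, -0.0, -1.0]]
ft_force: [-0.3, -0.7, -0.1]
width: 0.998
grip_force: 0.0
t2.20 rot [-0.    0.01 -0.06] slide [  5.15 -36.87   2.54] w0.998 g0.0 F [-0.3 -0.7 -0.1] tcp [0.5102 0.0262 0.2314]
```

```bash
python3 -m jog '{"slide":[[0.5,-3.6,0],[0.5,-3.6,0],[0.5,-3.6,0],[0.5,-3.6,0],[0.5,-3.6,0],[0.5,-3.6,0],[0.5,-3.6,0],[0.5,-3.6,0],[0.5,-3.6,0.5],[0.6,-3.6,1],[0,-0.9,1],[0,0,0]],"rot":[[0,0,0],[0,0,0],[0,0,0],[0,0,0],[0,0,0],[0,0,0],[0,0,0],[0,0,0],[0,0,0],[0,0,0],[0,0,0],[0,0,0]],"claw":[0,0,0,0,0,0,0,0,0,0,0,0]}'
python3 - <<'E'
from h import *
pd=np.load('drv.npy'); goal([.4992,-.3459,.206],pd[2]+np.pi/2)
c=camera("wrist"); cv2.imwrite("pics/w1.png",c["frame"][:,:,::-1])
f=lambda j:pose2(pd,np.array([[.095*np.sin(j-.65),-.125,.045+.095*np.cos(j-.65)]]))[0]
hsv=cv2.cvtColor(c["frame"],cv2.COLOR_RGB2HSV); m=(((hsv[...,0]<6)|(hsv[...,0]>174))&(hsv[...,1]>180)&(hsv[...,2]>120)).astype(np.uint8)
print(cv2.connectedComponentsWithStats(m)[2:])
for j in (0,.05,.1,.15): print(j,f(j),proj(c,f(j)))
print(proj(c,pose2(pd,H+[0,0,.07])))
E
```

```text
t: 3.2
tcp_pos: [0.4981, -0.346, 0.2033]
tcp_rot: [[-0.995, -0.104, -0.003], [-0.104, 0.995, 0.003], [0.003, 0.004, -1.0]]
ft_force: [-0.8, 1.0, -1.1]
width: 0.995
grip_force: 0.0
t3.20 rot [ 0.2  -0.17 -0.28] slide [-0.11 -0.01 -0.27] w0.995 g0.0 F [-0.8  1.  -1.1] tcp [ 0.4981 -0.346   0.2033]
(array([[     0,      0,    640,    480, 306015],
       [   292,    232,     39,     39,   1185]], dtype=int32), array([[319.53386599, 239.45630116],
       [310.75443038, 250.78481013]]))
0 [ 0.49102671 -0.34674556  0.12062796] [[313.90183651 236.24871098]]
0.05 [ 0.49485543 -0.34632571  0.12340688] [[313.95628266 243.11917445]]
0.1 [ 0.49881743 -0.34589124  0.12598983] [[314.01067605 250.20165549]]
0.15 [ 0.5029028  -0.34544325  0.12837034] [[314.06471729 257.4613801 ]]
[[545.70593266 249.37061597]
 [533.53031676 321.28837623]
 [389.95093019 287.31281354]]
```

View pics/w1.png

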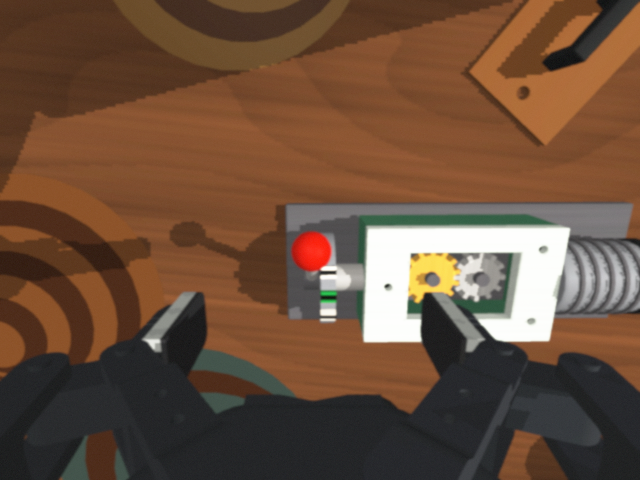

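The wrist view shows the knob at (311,251), the green mark at (329,294), and the threads at (543,249), (531,321) and (388,287). All are within 3 px of the prediction, so I descend over the knob and pinch it.

```bash
python3 -m jog '{"slide":[[-0.1,-0.1,0.8],[0,0,1.5],[0,0,1.5],[0,0,1.5],[0,0,1.5],[0,0,1.5],[0,0,1],[0,0,0.5],[0,0,0],[0,0,0],[0,0,0],[0,0,0]],"rot":[[0.2,-0.2,-0.3],[0,0,0],[0,0,0],[0,0,0],[0,0,0],[0,0,0],[0,0,0],[0,0,0],[0,0,0],[0,0,0],[0,0,0],[0,0,0]],"claw":[0,0,0,0,0,0,0,0,0,0.3,0.5,0.6]}'
python3 -m jog '{"slide":[[0,0,0],[0,0,0],[0,0,0],[0,0,0],[0,0,0],[0,0,0]],"rot":[[0,0,0],[0,0,0],[0,0,0],[0,0,0],[0,0,0],[0,0,0]],"claw":[0.7,0.8,0.9,1,1,1]}'
python3 - <<'E'
from h import *
pd=np.load('drv.npy'); s=sense()
f=lambda j:pose2(pd,np.array([[.095*np.sin(j-.65),-.125,.045+.095*np.cos(j-.65)]]))[0]
j=.104; off=s["tcp_pos"]-f(j); print(off)
for j in (.104,.2,.3,.4,.5,.6,.65): goal(f(j)+off,pd[2]+np.pi/2)
E
```

```text
t: 4.25
tcp_pos: [0.5017, -0.3461, 0.1097]
tcp_rot: [[-0.994, -0.113, 0.006], [-0.113, 0.994, -0.005], [-0.005, -0.005, -1.0]]
ft_force: [-0.2, -0.3, 0.5]
width: 0.603
grip_force: 0.0
t: 4.75
tcp_pos: [0.5014, -0.3468, 0.1094]
tcp_rot: [[-0.994, -0.113, 0.005], [-0.113, 0.994, -0.006], [-0.004, -0.006, -1.0]]
ft_force: [-1.2, -2.2, 3.8]
width: 0.271
grip_force: 58.7
[ 0.00223705 -0.00089578 -0.01677149]
t4.75 rot [-0.35  0.25  0.24] slide [0. 0. 0.] w0.271 g58.7 F [-1.2 -2.2  3.8] tcp [ 0.5014 -0.3468  0.1094]
t4.75 rot [-0.35  0.25  0.24] slide [-0.8  -0.   -0.44] w0.271 g58.7 F [-1.2 -2.2  3.8] tcp [ 0.5014 -0.3468  0.1094]
t4.75 rot [-0.35  0.25  0.24] slide [-1.68 -0.   -0.81] w0.271 g58.7 F [-1.2 -2.2  3.8] tcp [ 0.5014 -0.3468  0.1094]
t4.75 rot [-0.35  0.25  0.24] slide [-2.58 -0.   -1.09] w0.271 g58.7 F [-1.2 -2.2  3.8] tcp [ 0.5014 -0.3468  0.1094]
t4.75 rot [-0.35  0.25  0.24] slide [-3.51 -0.   -1.27] w0.271 g58.7 F [-1.2 -2.2  3.8] tcp [ 0.5014 -0.3468  0.1094]
t4.75 rot [-0.35  0.25  0.24] slide [-4.46 -0.   -1.37] w0.271 g58.7 F [-1.2 -2.2  3.8] tcp [ 0.5014 -0.3468  0.1094]
t4.75 rot [-0.35  0.25  0.24] slide [-4.93 -0.   -1.38] w0.271 g58.7 F [-1.2 -2.2  3.8] tcp [ 0.5014 -0.3468  0.1094]
```

```bash
python3 -m jog '{"slide":[[-0.4,0,-0.22],[-0.4,0,-0.22],[-0.44,0,-0.19],[-0.44,0,-0.18],[-0.45,0,-0.14],[-0.45,0,-0.14],[-0.46,0,-0.09],[-0.47,0,-0.09],[-0.47,0,-0.05],[-0.48,0,-0.05],[-0.47,0,-0.01],[0,0,0]],"rot":[[0,0,0],[0,0,0],[0,0,0],[0,0,0],[0,0,0],[0,0,0],[0,0,0],[0,0,0],[0,0,0],[0,0,0],[0,0,0],[0,0,0]],"claw":[1,1,1,1,1,1,1,1,1,1,1,1]}'
python3 - <<'E'
from h import *
pd=np.load('drv.npy'); 
goal(pose2(pd,np.array([[0,-.125,.14]]))[0]+[.0022,-.0009,-.0168],pd[2]+np.pi/2)
c=camera("top"); im=c["frame"];hsv=cv2.cvtColor(im,cv2.COLOR_RGB2HSV)
cv2.imwrite("pics/top2.png",cv2.resize(im[180:310,390:540,::-1],None,fx=4,fy=4,interpolation=cv2.INTER_CUBIC))
E
```

```text
t: 5.75
tcp_pos: [0.5508, -0.3397, 0.1225]
tcp_rot: [[-0.994, -0.114, 0.004], [-0.114, 0.994, -0.003], [-0.004, -0.004, -1.0]]
ft_force: [0.5, -1.1, 0.7]
width: -0.001
grip_force: 0.0
t5.75 rot [-0.2   0.23  0.27] slide [ 0.06 -0.16 -0.07] w-0.001 g0.0 F [ 0.5 -1.1  0.7] tcp [ 0.5508 -0.3397  0.1225]
```

View pics/top2.png

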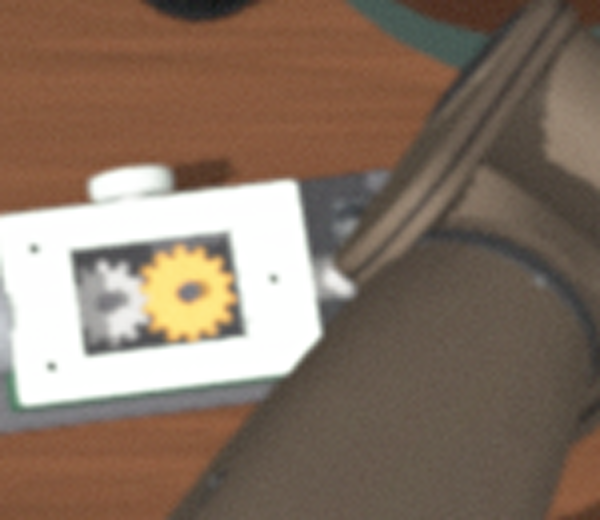

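The knob slipped out: the fingers are shut, and the arm hides the lever in this view. I rise straight up and measure the knob in the wrist camera.

```bash
python3 -m jog '{"slide":[[0,0,-1.5],[0,0,-2],[0,0,-2],[0,0,-2],[0,0,-1.5],[0,0,0],[0,0,0],[0,0,0]],"rot":[[0,0,0],[0,0,0],[0,0,0],[0,0,0],[0,0,0],[0,0,0],[0,0,0],[0,0,0]],"claw":[1,1,1,0.7,0,0,0,0]}'
cat >> h.py <<'E'
def knob(d):
    pd=np.load('drv.npy'); c=camera("wrist")
    f=lambda j,x=0,y=0:pose2(pd,np.array([[.095*np.sin(j-.65),-.125,.045+.095*np.cos(j-.65)]]))[0]
    hsv=cv2.cvtColor(c["frame"],cv2.COLOR_RGB2HSV); m=(((hsv[...,0]<6)|(hsv[...,0]>174))&(hsv[...,1]>180)&(hsv[...,2]>120)).astype(np.uint8)
    _,_,st,ce=cv2.connectedComponentsWithStats(m); i=1+st[1:,4].argmax(); print(st[i],ce[i])
    r=least_squares(lambda j:(proj(c,f(j[0]))-ce[i]).ravel(),[.4]); print("j",r.x,r.fun,f(r.x[0]))
    cv2.imwrite(f"pics/{d}.png",c["frame"][:,:,::-1]); return f,r.x[0],pd
E
python3 - <<'E'
from h import *
f,j,pd=knob("w2"); goal(f(j)+[0,0,-.02],pd[2]+np.pi/2)
E
```

```text
t: 6.47
tcp_pos: [0.549, -0.3393, 0.2109]
tcp_rot: [[-0.994, -0.113, 0.002], [-0.113, 0.994, -0.002], [-0.002, -0.002, -1.0]]
ft_force: [-0.7, 0.9, -0.7]
width: 0.711
grip_force: 0.0
[ 290  157   41   41 1269] [310.47281324 176.40267928]
j [0.16461302] [2.76826166 0.01078361] [ 0.50411863 -0.34530993  0.12902697]
t6.52 rot [-0.06  0.07  0.23] slide [ 4.51 -0.13 10.12] w0.790 g0.0 F [ 0.8 -0.2 -0.7] tcp [ 0.5488 -0.3391  0.2103]
```

View pics/w2.png

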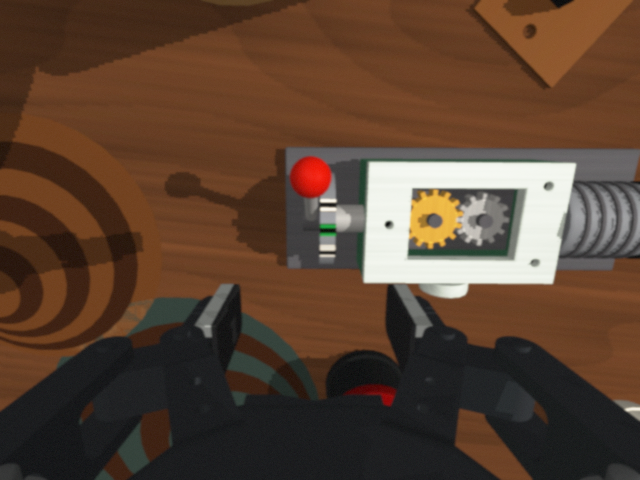

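```bash
python3 -m jog '{"slide":[[2.5,-0.2,0],[2,0,2],[0,0,2],[0,0,2],[0,0,2],[0,0,1.5],[0,0,1],[0,0,0.2],[0,0,0],[0,0,0],[0,0,0],[0,0,0]],"rot":[[0,0,0.2],[0,0,0],[0,0,0],[0,0,0],[0,0,0],[0,0,0],[0,0,0],[0,0,0],[0,0,0],[0,0,0],[0,0,0],[0,0,0]],"claw":[0,0,0,0,0,0,0,0,0,0,0.3,0.4]}'
python3 - <<'E'
from h import *
pd=np.load('drv.npy'); goal([.5041,-.3463,.103],pd[2]+np.pi/2)
E
```

```text
t: 7.52
tcp_pos: [0.5062, -0.3477, 0.1066]
tcp_rot: [[-0.994, -0.11, 0.006], [-0.11, 0.994, -0.005], [-0.005, -0.005, -1.0]]
ft_force: [0.4, -0.5, -0.0]
width: 0.749
grip_force: 0.0
t7.52 rot [-0.31  0.29  0.04] slide [0.2  0.16 0.36] w0.749 g0.0 F [ 0.4 -0.5 -0. ] tcp [ 0.5062 -0.3477  0.1066]
```

```bash
python3 -m jog '{"slide":[[0.2,0.15,0.35],[0,0,0],[0,0,0],[0,0,0],[0,0,0],[0,0,0],[0,0,0],[0,0,0],[0,0,0],[0,0,0]],"rot":[[-0.3,0.3,0],[0,0,0],[0,0,0],[0,0,0],[0,0,0],[0,0,0],[0,0,0],[0,0,0],[0,0,0],[0,0,0]],"claw":[0.4,0.4,0.5,0.6,0.7,0.8,0.9,1,1,1]}'
python3 - <<'E'
from h import *
pd=np.load('drv.npy'); s=sense()
f=lambda j:pose2(pd,np.array([[.095*np.sin(j-.65),-.125,.045+.095*np.cos(j-.65)]]))[0]
off=s["tcp_pos"]-f(.165); print(off)
for j in (.2,.3,.4,.5,.65): goal(f(j)+off,pd[2]+np.pi/2)
E
```

```text
t: 8.35
tcp_pos: [0.5035, -0.3464, 0.102]
tcp_rot: [[-0.994, -0.11, -0.001], [-0.11, 0.994, 0.0], [0.001, 0.0, -1.0]]
ft_force: [-0.3, -2.6, 1.3]
width: 0.274
grip_force: 58.6
[-0.00064502 -0.00111159 -0.02700921]
t8.35 rot [ 0.02 -0.08  0.03] slide [-0.3  -0.   -0.15] w0.274 g58.6 F [-0.3 -2.6  1.3] tcp [ 0.5035 -0.3464  0.102 ]
t8.35 rot [ 0.02 -0.08  0.03] slide [-1.17 -0.   -0.52] w0.274 g58.6 F [-0.3 -2.6  1.3] tcp [ 0.5035 -0.3464  0.102 ]
t8.35 rot [ 0.02 -0.08  0.03] slide [-2.08 -0.   -0.8 ] w0.274 g58.6 F [-0.3 -2.6  1.3] tcp [ 0.5035 -0.3464  0.102 ]
t8.35 rot [ 0.02 -0.08  0.03] slide [-3.01 -0.   -0.99] w0.274 g58.6 F [-0.3 -2.6  1.3] tcp [ 0.5035 -0.3464  0.102 ]
t8.35 rot [ 0.02 -0.08  0.03] slide [-4.43 -0.   -1.1 ] w0.274 g58.6 F [-0.3 -2.6  1.3] tcp [ 0.5035 -0.3464  0.102 ]
```

```bash
python3 -m jog '{"slide":[[-0.15,0,-0.08],[-0.15,0,-0.07],[-0.2,0,-0.09],[-0.2,0,-0.09],[-0.2,0,-0.08],[-0.27,0,-0.11],[0,0,0],[0,0,0]],"rot":[[0,0,0],[0,0,0],[0,0,0],[0,0,0],[0,0,0],[0,0,0],[0,0,0],[0,0,0]],"claw":[1,1,1,1,1,1,1,1]}'
python3 - <<'E'
from h import *
f,j,pd=knob("w3"); off=np.array([-.0006,-.0011,-.027])
for j in (.3,.4,.5,.65): goal(f(j)+off,pd[2]+np.pi/2)
E
```

```text
t: 9.02
tcp_pos: [0.5145, -0.3451, 0.107]
tcp_rot: [[-0.994, -0.111, -0.004], [-0.111, 0.994, 0.0], [0.004, 0.001, -1.0]]
ft_force: [-3.3, -4.4, 1.7]
width: 0.269
grip_force: 58.7
[ 281  301   63   72 3665] [311.27694407 336.74215553]
j [0.29971683] [ 6.97226664e+00 -3.60880682e-03] [ 0.51577053 -0.3440322   0.13423118]
t9.07 rot [ 0.05 -0.21  0.11] slide [-0.07 -0.01 -0.03] w0.273 g58.8 F [-2.8 -3.9  1.6] tcp [ 0.5145 -0.3451  0.107 ]
t9.07 rot [ 0.05 -0.21  0.11] slide [-0.97 -0.01 -0.31] w0.273 g58.8 F [-2.8 -3.9  1.6] tcp [ 0.5145 -0.3451  0.107 ]
t9.07 rot [ 0.05 -0.21  0.11] slide [-1.9  -0.01 -0.5 ] w0.273 g58.8 F [-2.8 -3.9  1.6] tcp [ 0.5145 -0.3451  0.107 ]
t9.07 rot [ 0.05 -0.21  0.11] slide [-3.32 -0.01 -0.6 ] w0.273 g58.8 F [-2.8 -3.9  1.6] tcp [ 0.5145 -0.3451  0.107 ]
```

```bash
python3 -m jog '{"slide":[[-0.3,0,-0.1],[-0.3,0,-0.1],[-0.3,0,-0.09],[-0.3,0,-0.07],[-0.3,0,-0.06],[-0.3,0,-0.05],[-0.3,0,-0.04],[-0.3,0,-0.03],[-0.3,0,-0.03],[-0.3,0,-0.01],[-0.3,0,0],[0,0,0]],"rot":[[0,0,0],[0,0,0],[0,0,0],[0,0,0],[0,0,0],[0,0,0],[0,0,0],[0,0,0],[0,0,0],[0,0,0],[0,0,0],[0,0,0]],"claw":[1,1,1,1,1,1,1,1,1,1,1,1]}'
python3 - <<'E'
from h import *
f,j,pd=knob("w4"); off=np.array([-.0006,-.0011,-.027])
for j in (.65,): goal(f(j)+off,pd[2]+np.pi/2)
E
```

```text
t: 10.07
tcp_pos: [0.5489, -0.3414, 0.1133]
tcp_rot: [[-0.994, -0.11, -0.0], [-0.11, 0.994, -0.0], [0.0, -0.0, -1.0]]
ft_force: [-0.3, -3.7, 3.9]
width: 0.272
grip_force: 59.8
[ 281  307   62   70 3484] [310.59758898 341.45665901]
j [0.69401418] [7.68815457 0.04171078] [ 0.55233192 -0.34002296  0.139908  ]
t10.12 rot [-0.    0.01  0.05] slide [ 0.13 -0.    0.03] w0.269 g59.8 F [ 0.7 -4.6  2.8] tcp [ 0.5489 -0.3414  0.1133]
```

```bash
python3 -m jog '{"slide":[[0.2,0,0],[0,0,0],[0,0,0],[0,0,0],[0,0,0],[0,0,0],[0,0,0],[0,0,0],[0,0,0]],"rot":[[0,0,0],[0,0,0],[0,0,0],[0,0,0],[0,0,0],[0,0,0],[0,0,0],[0,0,0],[0,0,0]],"claw":[1,1,0.7,0.4,0.2,0,0,0,0]}'
python3 -m jog '{"slide":[[0,0,-1],[0,0,-2],[0,0,-2],[0,0,-2],[0,0,-2],[0,0,-1],[0,0,0],[0,0,0],[0,0,0]],"rot":[[0,0,0],[0,0,0],[0,0,0],[0,0,0],[0,0,0],[0,0,0],[0,0,0],[0,0,0],[0,0,0]],"claw":[0,0,0,0,0,0,0,0,0]}'
python3 - <<'E'
from h import *
f,j,pd=knob("w5")
c=camera("wrist"); p=proj(c,pose2(pd,H+[0,0,.07])); q=np.array([dark(c["frame"],u,6) for u in p]); print(p,q)
pw,e=fit(c,H+[0,0,.07],q,pd); print(pw,e,pd)
E
```

```text
t: 10.87
tcp_pos: [0.5457, -0.3407, 0.1121]
tcp_rot: [[-0.994, -0.11, -0.003], [-0.11, 0.994, 0.003], [0.002, 0.003, -1.0]]
ft_force: [-0.4, -0.1, -0.4]
width: 1.002
grip_force: 0.0
t: 11.62
tcp_pos: [0.5454, -0.3408, 0.211]
tcp_rot: [[-0.994, -0.11, -0.004], [-0.11, 0.994, 0.003], [0.003, 0.004, -1.0]]
ft_force: [1.2, -0.7, -0.1]
width: 1.001
grip_force: 0.0
[ 291  239   41   40 1255] [310.93067729 258.48366534]
j [0.66598367] [3.15867401e+00 2.25198222e-03] [ 0.54968617 -0.34031309  0.13998787]
[[549.21453172 190.57260258]
 [536.28454594 266.89566887]
 [390.66680499 229.98670318]] [[546.30498993 190.40904005]
 [533.51852805 266.41430777]
 [388.13960757 229.30491405]]
[ 0.53439508 -0.21852751  0.10697384] [ 0.2  -0.17  0.03  0.18 -0.23  0.03] [ 0.53455128 -0.21622344  0.1092215 ]
```

```bash
python3 -m jog '{"slide":[[0,0,-1],[0,0,-1],[0,0,0],[0,0,0],[0,0,0],[0,0,0],[0,0,0],[0,0,0],[0,0,0],[0,0,0],[0,0,0],[0,0,0]],"rot":[[0,0,7],[0,0,7],[0,0,7],[0,0,7],[0,0,7],[0,0,7],[0,0,7],[0,0,7],[0,0,7],[0,0,7],[0,0,7],[0,0,7]],"claw":[0,0,0,0,0,0,0,0,0,0,0,0]}'
python3 -m jog '{"slide":[[0,0,0],[0,0,0],[0,0,0],[0,0,0],[0,0,0],[0,0,0],[0,0,0],[0,0,0],[0,0,0],[0,0,0]],"rot":[[0,0,7],[0,0,7],[0,0,7],[0,0,7],[0,0,7],[0,0,7],[0,0,7],[0,0,7],[0,0,6],[0,0,0]],"claw":[0,0,0,0,0,0,0,0,0,0]}'
python3 - <<'E'
from h import *
pc=np.load('cov.npy'); goal([pc[0],pc[1],.2],pc[2])
E
```

```text
t: 12.72
tcp_pos: [0.5456, -0.3409, 0.2308]
tcp_rot: [[-0.207, 0.978, -0.004], [0.978, 0.207, 0.003], [0.004, -0.003, -1.0]]
ft_force: [-0.3, -0.9, 0.5]
width: 1.002
grip_force: 0.0
t: 13.55
tcp_pos: [0.5456, -0.3409, 0.2309]
tcp_rot: [[0.764, 0.645, -0.004], [0.645, -0.764, 0.003], [-0.001, -0.005, -1.0]]
ft_force: [-0.6, -0.0, 0.6]
width: 1.001
grip_force: 0.0
t13.55 rot [-0.29  0.05 -0.01] slide [ 32.91 -38.57   3.09] w1.001 g0.0 F [-0.6 -0.   0.6] tcp [ 0.5456 -0.3409  0.2309]
```

Travelling 0.51 m to above the cover.

```bash
python3 -m jog '{"slide":[[2.5,-2.9,0],[2.5,-2.9,0],[2.5,-2.9,0],[2.5,-2.9,0],[2.5,-2.9,0],[2.5,-2.9,0],[2.5,-2.9,0],[2.5,-2.9,0],[2.5,-2.9,0],[2.5,-2.9,0],[2.5,-2.9,0],[2.5,-2.9,0]],"rot":[[-0.3,0,0],[0,0,0],[0,0,0],[0,0,0],[0,0,0],[0,0,0],[0,0,0],[0,0,0],[0,0,0],[0,0,0],[0,0,0],[0,0,0]],"claw":[0,0,0,0,0,0,0,0,0,0,0,0]}'
python3 -m jog '{"slide":[[2,-2.5,1.5],[1,-1.3,1.5],[0,0,0],[0,0,0],[0,0,0]],"rot":[[0,0,0],[0,0,0],[0,0,0],[0,0,0],[0,0,0]],"claw":[0,0,0,0,0]}'
python3 - <<'E'
from h import *
pc=np.load('cov.npy'); goal([pc[0],pc[1],.2],pc[2])
c=camera("wrist"); p=proj(c,pose2(pc,H+[0,0,.005])); q=np.array([dark(c["frame"],u,8) for u in p]); print(p,q)
print(fit(c,H+[0,0,.005],q,pc),pc)
cv2.imwrite("pics/w6.png",c["frame"][:,:,::-1])
E
```

```text
t: 14.55
tcp_pos: [0.5492, 0.12, 0.2308]
tcp_rot: [[0.761, 0.649, 0.0], [0.649, -0.761, -0.002], [-0.001, 0.002, -1.0]]
ft_force: [1.5, -0.8, -0.6]
width: 0.998
grip_force: 0.0
t: 14.97
tcp_pos: [0.5484, 0.1658, 0.2015]
tcp_rot: [[0.762, 0.648, 0.001], [0.648, -0.762, -0.003], [-0.001, 0.003, -1.0]]
ft_force: [0.0, -0.4, 0.5]
width: 1.0
grip_force: 0.0
t14.97 rot [0.18 0.06 0.16] slide [ 0.   -0.04  0.15] w1.000 g0.0 F [ 0.  -0.4  0.5] tcp [0.5484 0.1658 0.2015]
[[277.15209124 143.26620487]
 [347.14289742 143.41196967]
 [311.99618443 270.81652576]] [[278.07588076 143.76874435]
 [347.67228145 143.92025586]
 [312.55788502 270.84559599]]
(array([ 0.54825576,  0.16536322, -0.86987316]), array([-0.19, -0.14,  0.18, -0.09,  0.01,  0.29])) [ 0.54811822  0.16605753 -0.86919994]
```

View pics/w6.png

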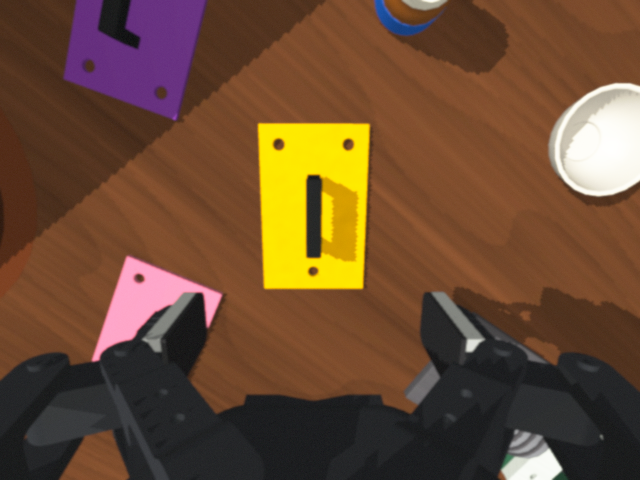

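The yellow cover is centred in the wrist view: holes at (278,144), (348,144) and (313,271), handle at (314,216). Descending onto the handle.

```bash
python3 -m jog '{"slide":[[0,-0.05,2],[0,0,3],[0,0,3],[0,0,3],[0,0,2.5],[0,0,2],[0,0,1.5],[0,0,1],[0,0,0],[0,0,0],[0,0,0]],"rot":[[0.2,0,0.2],[0,0,0],[0,0,0],[0,0,0],[0,0,0],[0,0,0],[0,0,0],[0,0,0],[0,0,0],[0,0,0],[0,0,0]],"claw":[0,0,0,0,0,0,0,0,0,0,0]}'
python3 -c "
from h import *
pc=np.load('cov.npy'); goal([.5482,.1657,.018],pc[2])"
```

```text
t: 15.93
tcp_pos: [0.5493, 0.1665, 0.0231]
tcp_rot: [[0.765, 0.644, 0.002], [0.644, -0.765, 0.001], [0.002, 0.001, -1.0]]
ft_force: [-0.9, 0.5, -0.5]
width: 0.995
grip_force: 0.0
t15.93 rot [ 0.05 -0.11 -0.13] slide [-0.13 -0.01  0.51] w0.995 g0.0 F [-0.9  0.5 -0.5] tcp [0.5493 0.1665 0.0231]
```

```bash
python3 -m jog '{"slide":[[-0.1,0,0.5],[0,0,0],[0,0,0],[0,0,0],[0,0,0],[0,0,0],[0,0,0],[0,0,0],[0,0,0],[0,0,0],[0,0,0],[0,0,0]],"rot":[[0,0,-0.1],[0,0,0],[0,0,0],[0,0,0],[0,0,0],[0,0,0],[0,0,0],[0,0,0],[0,0,0],[0,0,0],[0,0,0],[0,0,0]],"claw":[0,0.2,0.4,0.5,0.6,0.7,0.8,0.9,1,1,1,1]}'
python3 -c "
from h import *
pc=np.load('cov.npy'); goal([.5482,.1657,.018],pc[2])"
```

```text
t: 16.93
tcp_pos: [0.5474, 0.1661, 0.0168]
tcp_rot: [[0.764, 0.645, -0.0], [0.645, -0.764, 0.0], [0.0, -0.0, -1.0]]
ft_force: [-0.1, -0.9, 1.9]
width: 0.152
grip_force: 59.1
t16.93 rot [-0.01 -0.01 -0.  ] slide [ 0.03  0.09 -0.12] w0.152 g59.1 F [-0.1 -0.9  1.9] tcp [0.5474 0.1661 0.0168]
```

```bash
python3 -m jog '{"slide":[[0,0,-0.3],[0,0,-0.7],[0,0,-1],[0,0,-1.5],[0,0,-2],[0,0,-2],[0,0,-2],[0,0,-2],[0,0,-2],[0,0,-1],[0,0,-0.5],[0,0,0]],"rot":[[0,0,0],[0,0,0],[0,0,0],[0,0,0],[0,0,0],[0,0,0],[0,0,0],[0,0,0],[0,0,0],[0,0,0],[0,0,0],[0,0,0]],"claw":[1,1,1,1,1,1,1,1,1,1,1,1]}'
python3 -m jog '{"slide":[[0,0,0],[0,0,0],[0,0,0],[0,0,0],[0,0,0],[0,0,0],[0,0,0],[0,0,0],[0,0,0],[0,0,0],[0,0,0],[0,0,0]],"rot":[[0,0,-2],[0,0,-4],[0,0,-6],[0,0,-6],[0,0,-6],[0,0,-6],[0,0,-6],[0,0,-6],[0,0,-6],[0,0,-5],[0,0,-3],[0,0,0]],"claw":[1,1,1,1,1,1,1,1,1,1,1,1]}'
python3 - <<'E'
from h import *
pc=np.load('cov.npy');pd=np.load('drv.npy'); s=sense()
goal([.5344,-.2175,.17],.108)
c=camera("wrist"); cv2.imwrite("pics/w7.png",c["frame"][:,:,::-1])
# nominal cover pose: tcp offset 0, bottom z = tcp-.0168
L=H+[0,0,.005]; p=proj(c,pose2([s["tcp_pos"][0],s["tcp_pos"][1],.107],L)+[0,0,s["tcp_pos"][2]-.0168]); print(p)
E
```

```text
t: 17.93
tcp_pos: [0.5476, 0.1662, 0.1678]
tcp_rot: [[0.764, 0.645, 0.001], [0.645, -0.764, 0.001], [0.001, 0.001, -1.0]]
ft_force: [0.4, 0.5, -2.9]
width: 0.153
grip_force: 58.6
t: 18.93
tcp_pos: [0.5459, 0.166, 0.1643]
tcp_rot: [[-0.109, 0.994, -0.005], [0.994, 0.109, -0.0], [0.0, -0.005, -1.0]]
ft_force: [0.7, -0.5, -3.0]
width: 0.151
grip_force: 58.5
t18.93 rot [-0.26 -0.02  0.05] slide [-38.    -5.28  -0.57] w0.151 g58.5 F [ 0.7 -0.5 -3. ] tcp [0.5459 0.166  0.1643]
[[238.83480897 148.52739425]
 [392.07426617 148.7399734 ]
 [314.67800328 399.96973716]]
```

View pics/w7.png

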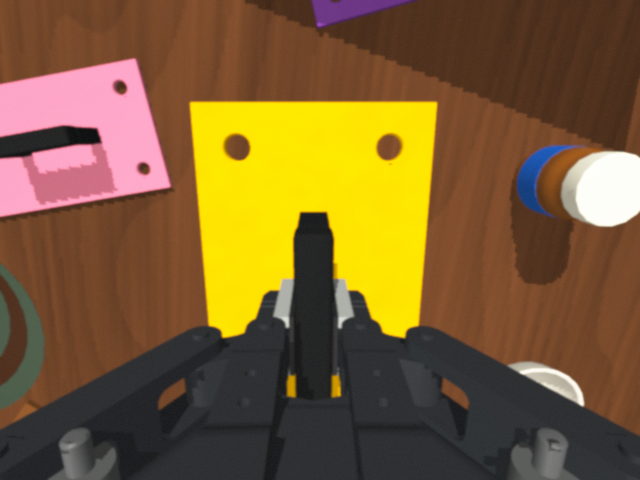

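The cover is held square, with holes at (237,147) and (389,147), within about 1 mm of nominal. Carrying it over the drive at height.

```bash
python3 -m jog '{"slide":[[-1,-0.1,-0.3],[-2,-0.3,-0.3],[-3.3,-0.4,0],[-3.5,-0.5,0],[-3.5,-0.5,0],[-3.5,-0.5,0],[-3.5,-0.5,0],[-3.5,-0.5,0],[-3.5,-0.5,0],[-3.5,-0.5,0],[-3,-0.5,0],[-2,-0.3,0]],"rot":[[-0.2,0,0],[0,0,0],[0,0,0],[0,0,0],[0,0,0],[0,0,0],[0,0,0],[0,0,0],[0,0,0],[0,0,0],[0,0,0],[0,0,0]],"claw":[1,1,1,1,1,1,1,1,1,1,1,1]}'
python3 -m jog '{"slide":[[-1.5,-0.3,0],[-0.7,-0.3,0],[0,0,0],[0,0,0],[0,0,0]],"rot":[[0,0,0],[0,0,0],[0,0,0],[0,0,0],[0,0,0]],"claw":[1,1,1,1,1]}'
python3 - <<'E'
from h import *
s=sense();goal([.5344,-.2175,.17],.108)
c=camera("top"); im=c["frame"]; z=s["tcp_pos"][2]-.0168
y=cv2.inRange(cv2.cvtColor(im,cv2.COLOR_RGB2HSV),(22,120,120),(35,255,255)); n,l,st,ce=cv2.connectedComponentsWithStats(y); print(st[1:][st[1:,4]>300])
p=proj(c,pose2([*s["tcp_pos"][:2],.107],H+[0,0,.005])+[0,0,z]); print(p)
w=camera("wrist")
cv2.imwrite("pics/b8.png",np.vstack([cv2.resize(im[190:320,360:520,::-1],(400,325),interpolation=cv2.INTER_CUBIC),cv2.resize(w["frame"][80:300,150:470,::-1],(400,275))]))
E
```

```text
t: 19.98
tcp_pos: [0.5341, -0.1989, 0.1722]
tcp_rot: [[-0.105, 0.995, 0.002], [0.995, 0.105, -0.001], [-0.001, 0.002, -1.0]]
ft_force: [1.1, -0.1, -2.3]
width: 0.15
grip_force: 58.6
t: 20.4
tcp_pos: [0.5314, -0.2166, 0.172]
tcp_rot: [[-0.109, 0.994, 0.002], [0.994, 0.109, 0.001], [0.001, 0.002, -1.0]]
ft_force: [-0.2, 0.6, -2.7]
width: 0.152
grip_force: 58.6
t20.40 rot [ 0.14 -0.06  0.06] slide [-0.12  0.29  0.2 ] w0.152 g58.6 F [-0.2  0.6 -2.7] tcp [ 0.5314 -0.2166  0.172 ]
[[393 226  33  52 702]]
[[408.46179513 267.95763236]
 [403.80982595 236.09949411]
 [468.54382685 244.29724559]]
```

View pics/b8.png

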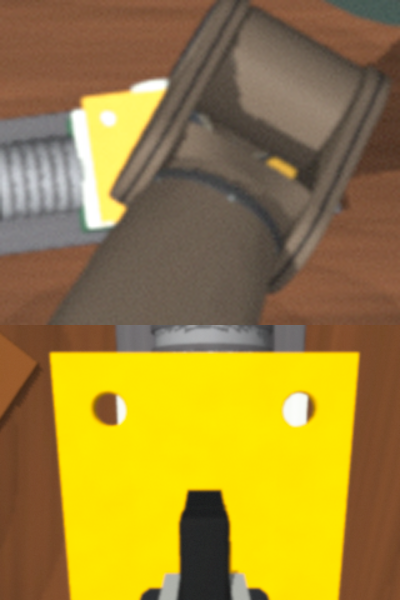

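Seen from above, the cover is over the flange, and hole b is visible at about (109,118) of the top crop. In the wrist crop, holes a and b are at (110,408) and (298,409), each half over the flange. Now I fit the cover's pose in the hand from its hole contours.

```bash
cat >> h.py <<'E'
def holes(c):
    hsv=cv2.cvtColor(c["frame"],cv2.COLOR_RGB2HSV); m=cv2.inRange(hsv,(20,150,100),(35,255,255))
    cs,h=cv2.findContours(m,cv2.RETR_CCOMP,cv2.CHAIN_APPROX_NONE); o=[]
    for k,q in enumerate(cs):
        if h[0][k][3]>=0 and 200<cv2.contourArea(q)<1500: (x,y),_=cv2.fitEllipse(q)[:2]; o.append((x,y))
    return np.array(sorted(o))
def cover():
    c=camera("wrist"); s=sense(); q=holes(c); z=s["tcp_pos"][2]-.0168
    r=least_squares(lambda p:(proj(c,pose2(p,H[:2]+[0,0,.005+z]))-q).ravel(),[*s["tcp_pos"][:2],.107])
    print("holes",q.round(1).tolist(),"cover",r.x.round(4),r.fun.round(2),"bottom z %.4f"%z); return c,q,r.x,s
E
python3 - <<'E'
from h import *
c,q,p,s=cover(); d=np.array([.5344,-.2178,.107])
print("delta world",d-p); goal([*(s["tcp_pos"][:2]+(d-p)[:2]),.110],.107)
t=camera("top"); z=s["tcp_pos"][2]-.0168; print(proj(t,pose2(p,H[:2]+[0,0,.005+z])))
g=cv2.resize(t["frame"][225:250,390:420],None,fx=1,fy=1); u=holes(t); print(u)
m=cv2.inRange(cv2.cvtColor(t["frame"],cv2.COLOR_RGB2HSV),(20,120,100),(35,255,255))[228:246,396:414]; print("\n".join("".join(".#"[v>0] for v in r) for r in m))
E
```

```text
holes [[238.5, 147.1], [387.7, 147.2]] cover [ 0.5307 -0.216   0.1081] [-2.12  0.11  2.12  0.12] bottom z 0.1554
delta world [ 0.00371747 -0.00176494 -0.00114828]
t20.55 rot [ 0.15 -0.03  0.15] slide [-0.22  0.35  6.22] w0.151 g58.6 F [ 0.3  0.3 -4.2] tcp [ 0.5316 -0.2166  0.1722]
[[408.22887168 268.34533042]
 [403.54085121 236.48092365]]
[]Traceback (most recent call last):
  File "<stdin>", line 6, in <module>
  File "<stdin>", line 6, in <genexpr>
  File "<stdin>", line 6, in <genexpr>
TypeError: string indices must be integers, not 'numpy.bool'
```

```bash
python3 -m jog '{"slide":[[-0.2,0.35,0],[0,0,0.5],[0,0,1],[0,0,1.2],[0,0,1.2],[0,0,1],[0,0,0.8],[0,0,0.4],[0,0,0],[0,0,0],[0,0,0],[0,0,0]],"rot":[[0.15,0,0.1],[0,0,0],[0,0,0],[0,0,0],[0,0,0],[0,0,0],[0,0,0],[0,0,0],[0,0,0],[0,0,0],[0,0,0],[0,0,0]],"claw":[1,1,1,1,1,1,1,1,1,1,1,1]}'
python3 - <<'E'
from h import *
c,q,p,s=cover(); d=np.array([.5344,-.2178,.107])
print("delta world",d-p); goal([*(s["tcp_pos"][:2]+(d-p)[:2]),.102],.107)
print("thread px",proj(c,pose2([.5344,-.2185,.107],H[:2]+[0,0,.07])),proj(c,pose2([.5346,-.2162,.109],H[:2]+[0,0,.07])))
t=camera("top");f=c["frame"][:,:,::-1]
cr=lambda u:cv2.resize(f[int(u[1])-25:int(u[1])+25,int(u[0])-25:int(u[0])+25],(300,300),interpolation=cv2.INTER_CUBIC)
cv2.imwrite("pics/b9.png",np.vstack([np.hstack([cr(q[0]),cr(q[1])]),cv2.resize(t["frame"][225:285,375:495,::-1],(600,300),interpolation=cv2.INTER_CUBIC)])); print(q.astype(int)-25)
E
```

```text
t: 21.6
tcp_pos: [0.5357, -0.2198, 0.1122]
tcp_rot: [[-0.106, 0.994, 0.002], [0.994, 0.106, -0.001], [-0.001, 0.002, -1.0]]
ft_force: [0.7, -0.2, -2.1]
width: 0.155
grip_force: 58.6
holes [[237.3, 147.3], [388.7, 147.3]] cover [ 0.5348 -0.2194  0.1051] [-1.01  0.05  1.01  0.06] bottom z 0.0953
delta world [-0.00041669  0.00157087  0.00188092]
t21.65 rot [ 0.08  0.04 -0.04] slide [ 0.16 -0.02  1.01] w0.152 g58.6 F [-0.3  0.1 -1.9] tcp [ 0.5357 -0.2198  0.1121]
thread px [[247.91068388 144.34938361]
 [376.37473958 144.17182808]] [[248.33833674 139.76837003]
 [377.23123587 139.32331641]]
[[212 122]
 [363 122]]
```

View pics/b9.png

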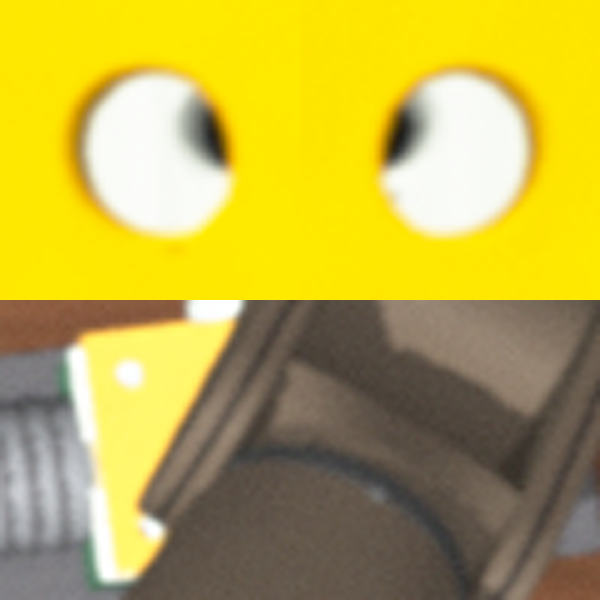

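In the close crops, the threads show through holes a and b: dark discs centred near wrist pixels (249.5,143.8) and (376.8,143.5), within 1.6 px of the prediction. The cover is therefore about 1.2 mm too far −y, with yaw and x good. I nudge it and lower by 1 cm.

```bash
python3 -m jog '{"slide":[[0.12,0,0.2],[0,0,0.2],[0,0,0.2],[0,0,0.2],[0,0,0.15],[0,0,0],[0,0,0],[0,0,0],[0,0,0],[0,0,0],[0,0,0],[0,0,0]],"rot":[[0,0,0],[0,0,0],[0,0,0],[0,0,0],[0,0,0],[0,0,0],[0,0,0],[0,0,0],[0,0,0],[0,0,0],[0,0,0],[0,0,0]],"claw":[1,1,1,1,1,1,1,1,1,1,1,1]}'
python3 - <<'E'
from h import *
c,q,p,s=cover(); d=np.array([.5349,-.2182,.107])
print("delta world",d-p); goal([*(s["tcp_pos"][:2]+(d-p)[:2]),.102],.107)
# dark thread ellipse edges inside each hole
g=cv2.cvtColor(c["frame"],cv2.COLOR_RGB2GRAY); hsv=cv2.cvtColor(c["frame"],cv2.COLOR_RGB2HSV)
for u,e in zip(q,proj(c,pose2(d,H[:2]+[0,0,.07]))):
    m=np.zeros_like(g); cv2.circle(m,(int(round(u[0])),int(round(u[1]))),13,1,-1)
    k=(m>0)&(g<110); k=k&(hsv[...,1]<110); v,x=np.nonzero(k); print("pred",e.round(1),"dark box",x.min(),x.max(),v.min(),v.max(),k.sum())
# lateral sway and lever check
w=proj(camera("scene"),pose2(d,np.array([[0,-.125,.14]]))); sc=camera("scene"); h=cv2.cvtColor(sc["frame"],cv2.COLOR_RGB2HSV)
x0,y0=w[0].astype(int); r=(((h[...,0]<6)|(h[...,0]>174))&(h[...,1]>150)&(h[...,2]>100))[y0-20:y0+20,x0-20:x0+20]; v,x=np.nonzero(r); print("knob scene pred",w,"seen",x.mean()+x0-20 if len(x) else None,v.mean()+y0-20 if len(x) else None)
cv2.imwrite("pics/s10.png",cv2.resize(sc["frame"][140:300,160:360,::-1],(800,600)[:2] and (750,600),interpolation=cv2.INTER_CUBIC))
E
```

```text
t: 22.7
tcp_pos: [0.5351, -0.2182, 0.1018]
tcp_rot: [[-0.106, 0.994, 0.0], [0.994, 0.106, 0.0], [0.0, 0.0, -1.0]]
ft_force: [0.3, 0.1, -2.8]
width: 0.15
grip_force: 58.6
holes [[237.3, 146.8], [388.8, 146.9]] cover [ 0.5341 -0.2176  0.1049] [-0.94  0.05  0.94  0.05] bottom z 0.0850
delta world [ 0.00079888 -0.00055077  0.0021328 ]
t22.75 rot [ 0.01 -0.01 -0.04] slide [-0.06  0.07 -0.02] w0.155 g58.6 F [-0.3  0.6 -2.2] tcp [ 0.5351 -0.2182  0.1018]
pred [246.5 147.6] dark box 242 247 141 153 57
pred [382.2 147.5] dark box 379 386 141 154 81
knob scene pred [[209.62414634 173.22427009]] seen 204.86896551724138 168.44827586206895
```

View pics/s10.png

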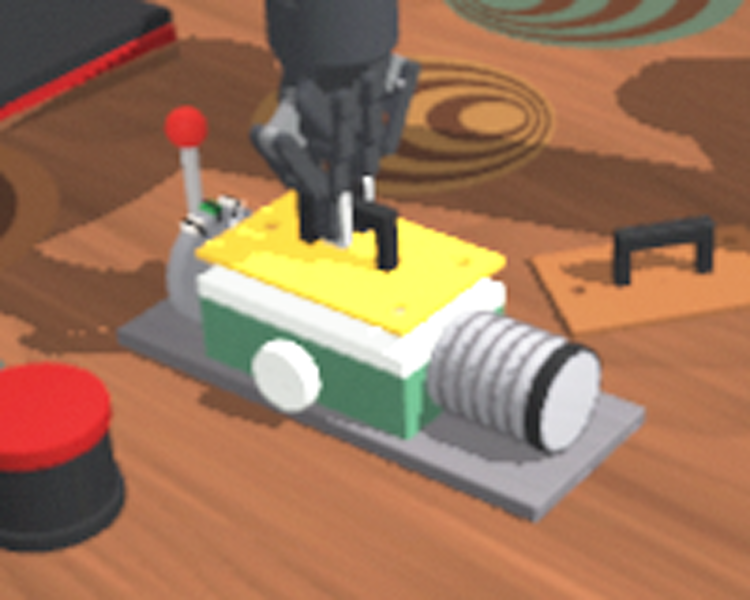

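The scene view shows the cover level and hovering clear of the flange, the lever upright at the green mark with its knob at crop (186,127), on its predicted pixel, and the box undisturbed. The remaining offsets are under 1 mm and the underside is about 15 mm above the flange, so I hand in.

```bash
python3 -m jog '{"slide":[[0,0,0],[0,0,0],[0,0,0],[0,0,0]],"rot":[[0,0,0],[0,0,0],[0,0,0],[0,0,0]],"claw":[1,1,1,1]}'; python3 -c "
from station import *
print(job_done())"
```

```text
t: 23.18
tcp_pos: [0.535, -0.2182, 0.1017]
tcp_rot: [[-0.106, 0.994, 0.0], [0.994, 0.106, 0.0], [0.0, 0.0, -1.0]]
ft_force: [-0.1, -0.3, -1.9]
width: 0.153
grip_force: 58.6
the job is handed in; nothing more can be done
None
```

I handed in the job at 23.2 s: the lever measured 0.67 rad (upright is 0.65) after I let go, and the yellow cover is held level about 15 mm above the flange, its holes within about 1 mm of the threads by camera; the judge's result was not shown.

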